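# Spin the brake disc and stop it at the dial gauge

## Robot

A 6-joint arm with a two-finger parallel gripper is mounted at the origin on the work surface. World frame = base frame: x ahead of the robot, y to its left, z up, the work surface at z = 0. Lengths are in mm, angles in degrees, forces in N, time in s.
With the tool pointing down it reaches from about 300 to 850 mm from the base axis. Payload 4.2 kg.
Tool frame: the origin (TCP) lies on the centre line of the jaws, within the pads' length; the fingertips stand 14 mm ahead of it and the grasp point (between the pads) lies 5 mm behind it; x points along the fingers, y is the direction in which the jaws open and shut, and the axes are right-handed (so a half turn about x gives the same grasp; the last joint's range is limited). The gripper opens to 91 mm and grips with 3 to 60 N. Pads are 32 mm wide; open, the fingers measure 118 mm over their backs; the gripper's body (76 mm by 178 mm) begins 60 mm behind the grasp point.
Start: joints at [65.89, 18.312, 89.639, -0, 72.044, -1.146], TCP at [224.342, 529.445, 227.976] pointing down, gripper open.
Joint ranges: [-177.97, 177.97], [-48.28, 115.42], [12.27, 149.76], [-77.06, 257.06], [2.81, 150.46], [-146.56, 146.56]. Speed limits (degrees/s): [147.25, 147.25, 180, 180, 180, 180].

## Interface

Orientations are given as [roll, pitch, yaw] about the fixed x, y, z axes, in that order (R = Rz(yaw) Ry(pitch) Rx(roll)).
In Python, from workcell import readout, optics, env gives the robot as it stands.
- The arm moves only by the shell command python3 -m creep 'ROWS' [OPENING] [FORCE]. ROWS is JSON, a list of rows, each an object with "translation": the shift along the world's x, y, z in cm, a list of three; "delta_rot": the turn, a rotation vector about the world's x, y, z in rad, a list of three. In form: [{"translation": [dx, dy, dz], "delta_rot": [rx, ry, rz]}, ...]. A call has 1 to 5 rows; each row shifts and turns the commanded pose from where the row before left it; what a row does not reach is not made up. A row lasts 1/12 s, in which the tool goes at most 41.7 mm and 7.16 degrees, less where a joint would pass 70% of its speed; a pose out of reach is approached as far as the arm can. A call with a gripper value outside its range is refused whole. OPENING is the gripper's target within -1 to 1 (fully open at 1, half-way at 0, shut at -1), set as the call begins (- or left out, the last holds). The fingers move at their own pace and stop on an object; FORCE is the grip in N (left out, the last holds). Time passes only in rows, so rows that do not move let the fingers close. It gives the time, the measured TCP pose, the force and the opening at its end, in the units of the state.
- readout.state(): the state, without advancing time (a new reading comes with each control period).
- optics.grab_frame(name): name is "scene" or "top" or "wrist"; returns (picture, depth): 384x512x3 uint8, red, green, blue; 384x512 float32, mm along the optical axis (not along the pixel's ray), 0 where there is no reading.
- optics.camera_params(name): a dict with "mtx" (3x3 intrinsics, pixels), "R" (3x3) and "t" (3): a world point X has camera coordinates R X + t. Camera axes: x right, y down, z forward; pixel columns grow to the right and rows downward; lengths in mm; the calibration is good to about 2 mm. A picture is of the moment at which its call begins: read the wrist's pose just before it. camera_params takes no time and is no camera call; for the wrist camera it gives the pose at the moment of the call.
- env.job_done(): hands the job in, once; it reports no verdict.
The state is a dict: "time_s": time; "qpos": joint angles; "qvel": joint speeds; "effort": joint torques, N m; "ee_pos": TCP position; "ee_rot": TCP orientation; "force": force on the tool from outside, world axes, zero at the start; "torque": the same for the moment, N m; "gripper_width": finger opening in mm.
Only numpy, scipy, OpenCV 4.12 (cv2) and the standard library are available. Lean on these libraries where they do the work, as an engineer would, in place of code of your own. Each camera call takes 0.05 s, during which the arm holds its last target.

## Task

Check the brake disc on the hub stand: give it a good brisk flick with a fingertip so that it spins on untouched for at least three seconds, then brake it with a fingertip so that it stops with the yellow paint mark under the tip of the dial gauge (if it stops a little off, ease it round under the finger). Then take the hand away and leave the disc at rest there. Do not hit the disc hard, keep off the gauge, and leave the other parts where they lie.

Things in the scene. Friction and masses are not known exactly. Their poses are not given: they have to be found in the camera images.
- spindle (a joint): free-running upright spindle carrying the brake disc; rad, counter-clockwise from above is positive, no stops, counts on past full turns. 0 = paint mark along the bench plate's +x. Disc and hub turn as one (moment of inertia 0.02 to 0.035 kg m2); bearing drag slows it by some 0.05 to 0.15 rad/s every second, and at rest it stays at rest. A good flick gives 2 to 4 rad/s.
- brake_disc: car brake disc lying flat on the hub, hat upwards, bright metal, 240 mm across, 12 mm thick. Origin on the spindle axis, level with the top of the flat friction ring (87 mm above the table); x points to the paint mark, z up; it turns with the joint. Flat ring: free from radius 75 to 120 mm, oil-filmed (friction 0.2 to 0.3). Dark hat in the middle: radius 70 mm, top 25 mm above the ring.
- hat (a point): centre of the hat's flat top, 25 mm above the ring. On the hat stand five upright wheel studs, 50 mm from the axis, at 36, 108, 180, 252 and 324 degrees from the paint mark; 12 mm thick, 25 mm tall, each with a nut (21 mm, collar 25 mm, 13 mm tall) round its foot. Cap in the middle: radius 29 mm, 12 mm tall. A fingertip fits between studs (46 mm apart); pushing one sideways spins the disc.
- mark (a point): the point of the yellow paint mark that belongs under the gauge: on the ring's top, 105 mm from the axis, middle of the mark. The mark is a radial stripe 20 mm wide and 45 mm long from the hat to the rim, and down the rim.
- gauge_tip (a point): the lower end of the dial gauge's plunger (6 mm red ball), 105 mm from the spindle axis and 2 mm above the ring, which turns freely under it. Fixed during the run.
- gauge: fixed delicate dial gauge on a red magnetic base. Origin on the spindle axis, 12 mm above the table; x points from the axis to the gauge. Round gauge 56 mm across, 20 mm thick, 95 to 115 mm from the axis, 42 to 98 mm above the ring (top button to 107 mm); its 12 mm column and its base (50 x 60 mm, 52 mm high) are centred 176 mm from the axis. All lower than 200 mm above the table.
- bench_plate: fixed grey steel plate 400 x 400 mm, 12 mm thick, with the blue hub stand at its middle. Origin at the centre of its underside, on the table, under the spindle axis; sides along its x and y.
- nut_a: loose wheel nut 26 mm across, 20 mm high, standing on a corner of the bench plate; origin at its foot. Leave alone.
- nut_b: another such nut on another corner of the plate, origin at its foot. Leave alone.
- oil_filter: orange and white oil filter, 76 mm across, 90 mm high, standing on the table; origin at its foot. Leave alone.
- bearing: ball bearing 72 mm across, 22 mm high, flat on the table; origin at its underside. Leave alone.
- bush: brass bush 50 mm across, 50 mm high; origin at its foot. Leave alone.
- pad_box: blue and white box of brake pads, 90 x 150 mm, 55 mm high; origin at its underside. Leave alone.
- piston: bright caliper piston 58 mm across, 46 mm high; origin at its foot. Leave alone.
- spanner: spanner 190 mm long lying on the table; origin at the middle of its underside. Leave alone.

How it is judged (in metres and radians):
On the way, in this order (a step that is already met when the one before it is completed fails the run):
1. the disc spins on, untouched, for at least 3 s (faster than 1 rad/s all the while) ((velocity of joint spindle above 1 rad/s or velocity of joint spindle below -1 rad/s) and contact force between anything else and brake_disc below 0.05 N), for 3 s.
2. then the fingers are laid on the disc to brake it (contact force between the fingers and brake_disc above 0.2 N).
At the end, for the whole second after the job is handed in: the disc is at rest (under 0.03 rad/s) with the middle of the paint mark within 12 mm sideways of the gauge tip, and the loose parts are where they were (within 20 mm) (horizontal distance between mark and gauge_tip below 0.012 m and velocity of joint spindle between -0.03 and 0.03 rad/s and distance of each of nut_a, nut_b, oil_filter, bearing, bush, pad_box, piston, spanner from where it was at the start of the episode below 0.02 m); the robot touches nothing.
It fails at once if the dial gauge is touched (over 1 N) (contact force between any of the fingers, the arm and gauge above 1 N).
It fails at once if the disc is struck or pressed harder than 150 N (contact force between any of the fingers, the arm and brake_disc above 150 N).
It fails at once if a loose part is moved more than 20 mm or lifted (distance of any of nut_a, nut_b, oil_filter, bearing, bush, pad_box, piston, spanner from where it was at the start of the episode above 0.02 m).
It also fails if it takes over 48 s, if anything falls off the work surface, if the arm or the gripper's body presses on something with over 40 N, if the wrist force passes 120 N, or if a joint passes its speed limit or range.

## Working session

There is one attempt and no reset: what is moved stays moved. The work goes in short steps, Python scripts to look and compute and a shell command to move; the robot and the scene stay as the last step left them, time stands still between calls to the robot, and variables do not carry over. Pictures are saved under pics/ and viewed, and the job is handed in when it is done.

```bash
ls; mkdir -p pics
python3 - <<'E'
from workcell import readout, optics, env
import cv2
print(readout.state())
for n in ("top","scene"):
    p,d=optics.grab_frame(n); cv2.imwrite(f"pics/{n}0.png",p[:,:,::-1])
    c=optics.camera_params(n);print(n,c)
E
```

```text
pics
{'time_s': 0.0, 'qpos': array([ 6.58891684e+01,  1.83512717e+01,  8.97060759e+01, -1.17962399e-03,
        7.20434026e+01, -1.14525575e+00]), 'qvel': array([-0.01546843,  0.04286005,  0.00639092,  0.01844115,  0.02389666,
        0.04877696]), 'effort': array([-6.81897618e-04, -4.12478936e+01, -2.31966662e+01,  7.25296210e-02,
        4.58408170e-02, -1.55895227e-04]), 'ee_pos': array([224.15645577, 528.99013169, 227.12619734]), 'ee_rot': array([ -90.50748071,   89.89924358, -113.47269186]), 'force': array([-0.09693206, -0.06909473,  0.45831631]), 'torque': array([ 0.03393425,  0.00602093, -0.00022286]), 'gripper_width': 91.49633292919596}
top {'mtx': array([[488.28055134,   0.        , 252.3001722 ],
       [  0.        , 488.28055134, 190.75899941],
       [  0.        ,   0.        ,   1.        ]]), 'R': array([[ 0.00422603, -0.99991362,  0.01244537],
       [-0.99468053, -0.00548418, -0.10286185],
       [ 0.10292121, -0.01194447, -0.99461779]]), 't': array([ -34.40276912,  537.77656633, 1320.56835546])}
scene {'mtx': array([[414.40552372,   0.        , 259.68848012],
       [  0.        , 414.40552372, 188.39334111],
       [  0.        ,   0.        ,   1.        ]]), 'R': array([[-0.88751303,  0.46077546,  0.00257044],
       [ 0.31828571,  0.61707401, -0.71966233],
       [-0.33318889, -0.63789156, -0.69431947]]), 't': array([ 506.55123568,  -76.30417979, 1575.46653351])}
```

View pics/top0.png

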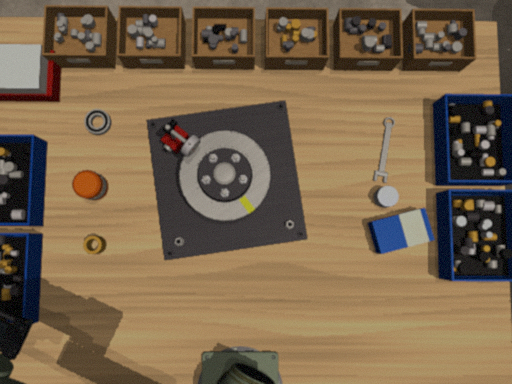

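View pics/scene0.png

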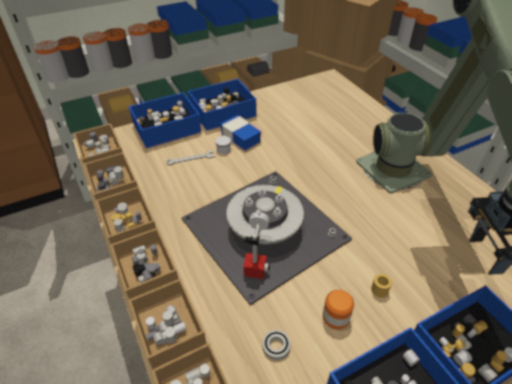

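```bash
cat > h.py <<'E'
from workcell import readout, optics, env
import numpy as np, cv2
def ray(n,u,v,z,c=None):
    c=c or optics.camera_params(n); u=np.atleast_1d(u).astype(float);v=np.atleast_1d(v).astype(float)
    d=np.linalg.inv(c['mtx'])@np.vstack([u,v,np.ones_like(u)])
    o=-c['R'].T@c['t']; d=c['R'].T@d
    s=(z-o[2])/d[2]; return (o[:,None]+d*s).T
def pts(n,d,c=None):
    c=c or optics.camera_params(n)
    v,u=np.mgrid[:384,:512]; k=np.linalg.inv(c['mtx'])
    X=np.stack([u,v,np.ones_like(u)],-1)@k.T*d[...,None]
    return (X-c['t'])@c['R']
def yellow(p):
    h=cv2.cvtColor(p,cv2.COLOR_RGB2HSV); return cv2.inRange(h,(24,140,120),(36,255,255))
E
python3 - <<'E'
from h import *
p,d=optics.grab_frame("top"); X=pts("top",d)
h=cv2.cvtColor(p,cv2.COLOR_RGB2HSV)
roi=np.zeros((384,512),bool); roi[120:230,165:285]=1
ring=roi&(np.abs(X[...,2]-87)<6)
m=ring.astype(np.uint8)
cs=max(cv2.findContours(m,cv2.RETR_EXTERNAL,cv2.CHAIN_APPROX_NONE)[0],key=cv2.contourArea)[:,0]
P=ray("top",cs[:,0],cs[:,1],87)[:,:2]
# RANSAC-less: iterative circle fit
w=np.ones(len(P),bool)
for i in range(8):
    A=np.c_[2*P[w],np.ones(w.sum())];s=np.linalg.lstsq(A,(P[w]**2).sum(1),rcond=None)[0];c=s[:2];r=np.sqrt(s[2]+c@c)
    e=np.abs(np.hypot(*(P-c).T)-r); w=e<max(2.5,np.percentile(e,70))
print("ring",c,r,w.sum(),len(P))
hat=roi&(np.abs(X[...,2]-112)<5); print("hat mean",X[hat].mean(0),hat.sum())
y=yellow(p)&(roi*255).astype(np.uint8)
v,u=np.nonzero(y); print("yellow",len(u)); Y=ray("top",u,v,87); print(Y.mean(0)); rel=Y[:,:2]-c
print("ang",np.degrees(np.arctan2(rel[:,1].mean(),rel[:,0].mean())),np.hypot(*rel.T).min(),np.hypot(*rel.T).max())
red=roi&((h[...,0]<8)|(h[...,0]>172))&(h[...,1]>150)&(h[...,2]>70)
v,u=np.nonzero(red)
zz=X[red][:,2];print("red z",np.percentile(zz,[5,25,50,75,95]))
b=red&(np.abs(X[...,2]-64)<6); print("base",X[b].mean(0),b.sum(),"ang",np.degrees(np.arctan2(*(X[b].mean(0)[:2]-c)[::-1])),np.hypot(*(X[b].mean(0)[:2]-c)))
g=roi&(X[...,2]>125); 
print("gauge",X[g].mean(0),g.sum(),"ang",np.degrees(np.arctan2(*(X[g].mean(0)[:2]-c)[::-1])),X[g][:,2].max())
for n,(u,v) in dict(nut1=(179,241),nut2=(290,224),c1=(283,103),c2=(148,121),c3=(167,257),c4=(305,238)).items(): print(n,ray("top",u,v,12))
z=cv2.resize(p[95:265,140:315],None,fx=4,fy=4,interpolation=cv2.INTER_CUBIC);cv2.imwrite("pics/top1.png",z[:600,:,::-1])
p,d=optics.grab_frame("scene");z=cv2.resize(p[165:300,180:355],None,fx=4,fy=4,interpolation=cv2.INTER_CUBIC);cv2.imwrite("pics/sc1.png",z[:,:,::-1])
E
```

```text
ring [574.70806587  42.22724666] 118.30625309189318 240 261
hat mean [573.48909989  42.61456556 112.26246601] 1465
yellow 110
[495.77728773 -16.43263948  87.        ]
ang -143.38095509026155 75.98426128612962 120.74805536581424
red z [59.43895322 61.98553438 64.02947889 66.05073816 68.30940658]
base [677.17078434 179.05864108  64.05869835] 206 ang 53.17322662296559 170.94279503472973
gauge [605.51232286  95.39419702 256.01123388] 748 ang 59.91254130814168 1369.2056286174202
nut1 [[399.06648999 169.75968369  12.        ]]
nut2 [[ 447.33918245 -137.09471205   12.        ]]
c1 [[ 791.4988642  -118.40758843   12.        ]]
c2 [[736.34864521 263.92944279  12.        ]]
c3 [[355.16124333 201.84113264  12.        ]]
c4 [[ 408.80913291 -178.55250574   12.        ]]
```

View pics/top1.png

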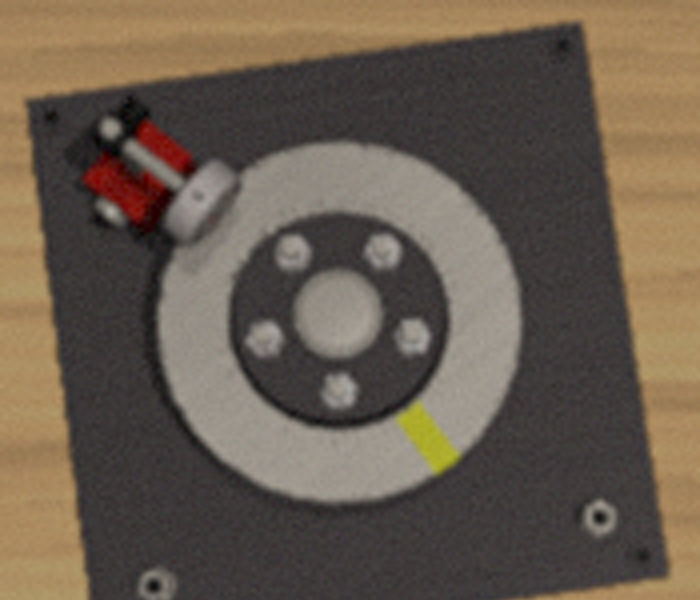

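View pics/sc1.png

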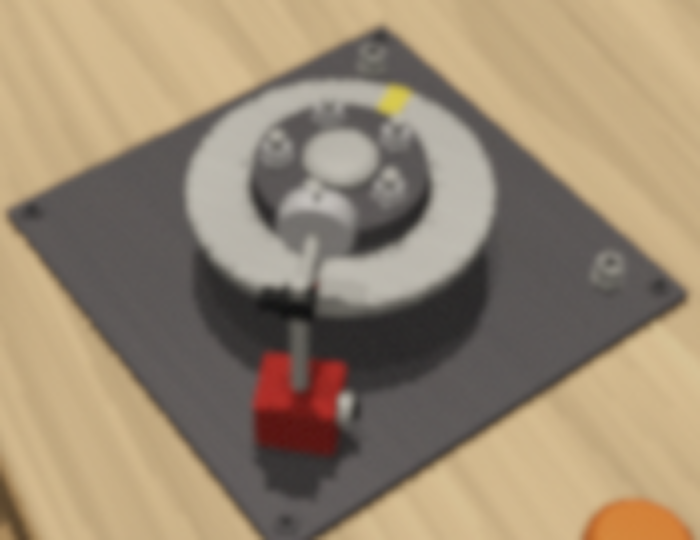

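Run:
```python
from h import *
c=np.array([574.,42.3])
for n in ("top","scene"):
    cp=optics.camera_params(n);print(n,-cp['R'].T@cp['t'])
    p,d=optics.grab_frame(n); X=pts(n,d)
    rel=X[...,:2]-c; r=np.hypot(rel[...,0],rel[...,1]); a=np.degrees(np.arctan2(rel[...,1],rel[...,0])); z=X[...,2]
    for lo,hi,r0,r1 in ((175,198,80,130),(130,175,80,130),(66,125,135,200),(150,198,130,200),(58,69,140,210)):
        m=(z>lo)&(z<hi)&(r>r0)&(r<r1); q=X[m]
        if m.sum(): 
            e=q.mean(0);print(lo,hi,m.sum(),e.round(1),"r %.1f"%np.hypot(*(e[:2]-c)),"ang %.1f"%np.degrees(np.arctan2(*(e[:2]-c)[::-1])),np.percentile(q[:,2],[5,95]).round())
    if n=="scene":
        h=cv2.cvtColor(p,cv2.COLOR_RGB2HSV)
        red=((h[...,0]<8)|(h[...,0]>172))&(h[...,1]>110)&(r<135)&(z>60)&(z<150)
        print("redball px",np.argwhere(red)[:20].tolist(),X[red].mean(0) if red.any() else None)
    # base top outline
    h=cv2.cvtColor(p,cv2.COLOR_RGB2HSV)
    red=((h[...,0]<8)|(h[...,0]>172))&(h[...,1]>120)&(np.abs(z-64)<8)&(r>130)&(r<220)
    cs=np.argwhere(red); P=ray(n,cs[:,1],cs[:,0],64)[:,:2].astype(np.float32)
    R=cv2.minAreaRect(P);print("base rect",R,np.degrees(np.arctan2(R[0][1]-c[1],R[0][0]-c[0])))
```

```text
top [ 399.14676995  -15.67704872 1369.20562862]
175 198 145 [638.  124.9 182.3] r 104.5 ang 52.2 [175. 190.]
130 175 117 [634.9 124.1 162. ] r 102.0 ang 53.3 [142. 174.]
66 125 80 [678.8 180.9  72.1] r 173.8 ang 52.9 [ 66. 101.]
150 198 182 [678.7 171.2 165.3] r 166.1 ang 50.9 [157. 179.]
58 69 268 [676.4 182.   63.8] r 173.2 ang 53.8 [59. 68.]
base rect ((681.1408081054688, 181.0179901123047), (50.457122802734375, 59.40325927734375), 52.367801666259766) 52.3187873034721
scene [ 998.78529576  818.65575175 1037.66178186]
175 198 95 [640.8 128.1 181.3] r 108.8 ang 52.1 [176. 186.]
130 175 186 [644.1 133.4 158.2] r 114.9 ang 52.4 [137. 174.]
66 125 76 [684.8 186.6  88.5] r 181.9 ang 52.5 [ 66. 120.]
150 198 150 [684.9 177.9 164.1] r 175.2 ang 50.7 [154. 177.]
58 69 287 [685.  185.6  63.2] r 181.3 ang 52.3 [60. 67.]
redball px [] None
base rect ((684.8548583984375, 184.90968322753906), (53.26050567626953, 60.02489471435547), 51.401058197021484) 52.140986974523145
```

Run:
```python
from h import *
from scipy.spatial.transform import Rotation as R
s=readout.state(); T=R.from_euler('xyz',s['ee_rot'],degrees=True).as_matrix(); print(T.round(3),s['time_s'],s['ee_pos'])
et=np.array([.509,-.8607]); 
for sg in (1,-1):
    a=np.arctan2(*(sg*et)[::-1])-np.arctan2(T[1,1],T[0,1]); a=(a+np.pi)%(2*np.pi)-np.pi; print(a,np.degrees(a))
print(np.array([506.6,58.1,140])-s['ee_pos'])
```

```text
[[-0.     0.39   0.921]
 [-0.     0.921 -0.39 ]
 [-1.    -0.001 -0.   ]] 0.3 [224.26837666 529.3043904  227.69346154]
-2.206789679059104 -126.43973488311613
0.9348029745306885 53.56026511688384
[ 282.33162334 -471.2043904   -87.69346154]
```

```bash
python3 -m creep '[{"translation":[2.0,-3.35,0],"delta_rot":[0,0,0.067]},{"translation":[2.0,-3.35,0],"delta_rot":[0,0,0.067]},{"translation":[2.0,-3.35,0],"delta_rot":[0,0,0.067]},{"translation":[2.0,-3.35,0],"delta_rot":[0,0,0.067]},{"translation":[2.0,-3.35,0],"delta_rot":[0,0,0.067]}]' -1 20
python3 -m creep '[{"translation":[2.0,-3.35,0],"delta_rot":[0,0,0.067]},{"translation":[2.0,-3.35,0],"delta_rot":[0,0,0.067]},{"translation":[2.0,-3.35,0],"delta_rot":[0,0,0.067]},{"translation":[2.0,-3.35,0],"delta_rot":[0,0,0.067]},{"translation":[2.0,-3.35,0],"delta_rot":[0,0,0.067]}]'
python3 -m creep '[{"translation":[2.0,-3.35,0],"delta_rot":[0,0,0.067]},{"translation":[2.0,-3.35,0],"delta_rot":[0,0,0.067]},{"translation":[2.0,-3.35,0],"delta_rot":[0,0,0.067]},{"translation":[2.0,-3.35,0],"delta_rot":[0,0,0.067]},{"translation":[0,0,0],"delta_rot":[0,0,0]}]'
python3 - <<'E'
from h import *
from scipy.spatial.transform import Rotation as R
s=readout.state(); T=R.from_euler('xyz',s['ee_rot'],degrees=True).as_matrix(); print(T.round(3),s['qpos'].round(1))
print(np.array([506.6,58.1,140])-s['ee_pos'])
E
```

```text
time_s: 0.72
ee_pos: [324.8, 360.4, 228.0]
ee_rot: [33.6, 90.0, 30.1]
force: [0.5, -0.4, -0.1]
gripper_width: 60.4
time_s: 1.13
ee_pos: [424.9, 192.7, 228.2]
ee_rot: [19.6, 90.0, 35.2]
force: [0.8, 0.7, 0.2]
gripper_width: 27.3
time_s: 1.55
ee_pos: [507.6, 55.2, 227.9]
ee_rot: [-77.9, 89.8, -47.3]
force: [0.3, 0.0, 0.5]
gripper_width: 0.5
[[ 0.003 -0.509  0.861]
 [-0.003  0.861  0.509]
 [-1.    -0.004  0.001]] [   5.    12.4   97.9   -0.2   69.5 -115.5]
[ -0.95377375   2.93095911 -87.9139877 ]
```

```bash
python3 -m creep '[{"translation":[0,0,-3.0],"delta_rot":[0,0,0]},{"translation":[0,0,-3.0],"delta_rot":[0,0,0]},{"translation":[0,0,-2.0],"delta_rot":[0,0,0]},{"translation":[0,0,-0.8],"delta_rot":[0,0,0]},{"translation":[0,0,0],"delta_rot":[0,0,0]}]'
python3 - <<'E'
from h import *
s=readout.state();print(s['ee_pos'],s['force'],s['gripper_width'])
p,d=optics.grab_frame("wrist");cv2.imwrite("pics/w2.png",p[:,:,::-1])
p,d=optics.grab_frame("scene");z=cv2.resize(p[120:300,160:380],None,fx=3,fy=3);cv2.imwrite("pics/sc2.png",z[:,:,::-1])
E
```

```text
time_s: 1.97
ee_pos: [503.0, 60.6, 138.3]
ee_rot: [152.6, 89.8, -176.6]
force: [0.1, 0.4, 0.6]
gripper_width: 0.5
[502.95657454  60.58374687 138.27474048] [0.08955103 0.41489622 0.62319836] 0.4536758680590264
```

View pics/w2.png

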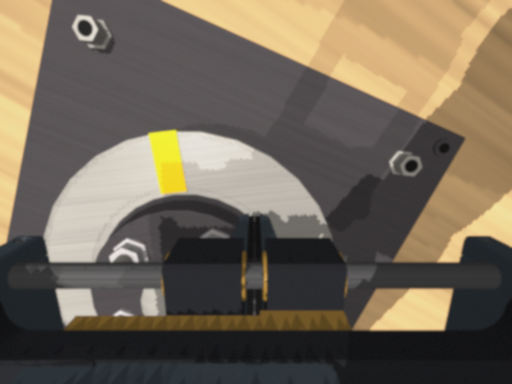

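View pics/sc2.png

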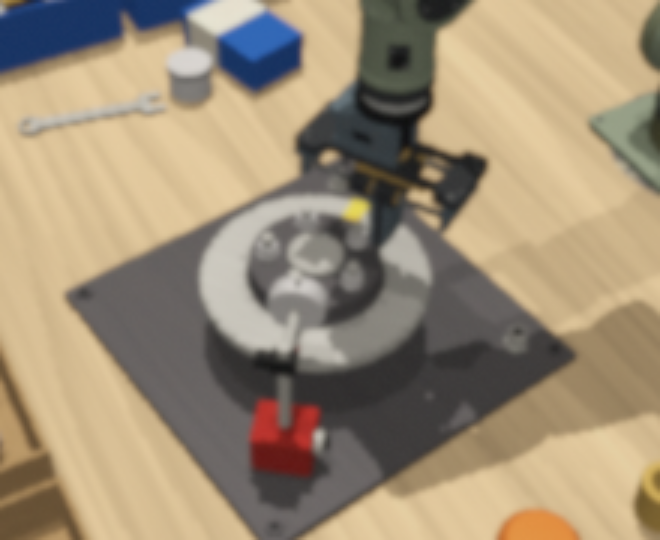

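```bash
python3 -m creep '[{"translation":[0.10,-0.17,0],"delta_rot":[0,0,0]},{"translation":[0.15,-0.26,0],"delta_rot":[0,0,0]},{"translation":[0.20,-0.34,0],"delta_rot":[0,0,0]},{"translation":[0.31,-0.52,0],"delta_rot":[0,0,0]},{"translation":[0.41,-0.69,0],"delta_rot":[0,0,0]}]'
python3 -m creep '[{"translation":[0.51,-0.86,0],"delta_rot":[0,0,0]},{"translation":[0.56,-0.95,0],"delta_rot":[0,0,0]},{"translation":[0.56,-0.95,0],"delta_rot":[0,0,0]},{"translation":[0.50,-0.85,3.6],"delta_rot":[0,0,0]},{"translation":[0.3,-0.6,3.6],"delta_rot":[0,0,0]}]'
python3 - <<'E'
from h import *
for i in range(3):
    p,d=optics.grab_frame("top");s=readout.state()
    y=yellow(p);y[:120]=0;y[240:]=0;y[:,:165]=0;y[:,285:]=0
    v,u=np.nonzero(y)
    if len(u)>10:
        e=ray("top",u,v,87)[:,:2].mean(0)-[574,42.3]; print(s['time_s'],len(u),np.hypot(*e),np.degrees(np.arctan2(e[1],e[0])))
cv2.imwrite("pics/top3.png",p[:,:,::-1])
E
```

```text
time_s: 2.48
ee_pos: [511.8, 42.9, 140.4]
ee_rot: [120.0, 89.3, 150.7]
force: [-13.0, 6.9, 7.0]
gripper_width: 0.7
time_s: 2.9
ee_pos: [540.3, -2.9, 211.4]
ee_rot: [157.4, 89.8, -171.9]
force: [1.9, 0.7, 0.2]
gripper_width: 0.5
```

View pics/top3.png

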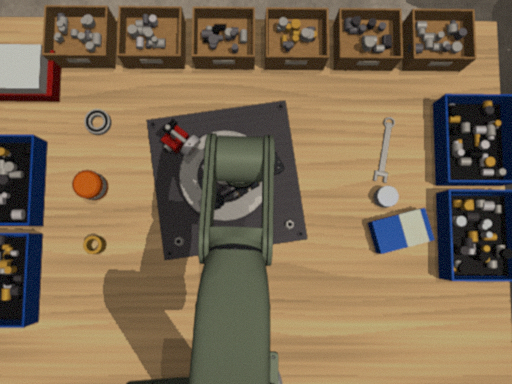

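```bash
cat >> h.py <<'E'
def mark(n,save=None):
    p,d=optics.grab_frame(n); t=readout.state()['time_s']
    X=pts(n,d); e=X[...,:2]-[574,42.3]; r=np.hypot(e[...,0],e[...,1])
    y=(yellow(p)>0)&(r<128)&(r>65)&(X[...,2]>70)&(X[...,2]<98)
    if save: cv2.imwrite(save,p[:,:,::-1])
    v,u=np.nonzero(y)
    if len(u)<6: return t,len(u),None
    P=ray(n,u,v,87)[:,:2].mean(0)-[574,42.3]
    return t,len(u),round(float(np.hypot(*P)),1),round(float(np.degrees(np.arctan2(P[1],P[0]))),1)
E
python3 -m creep '[{"translation":[0.8,-2.5,0],"delta_rot":[0,0,0]},{"translation":[0.8,-2.5,0],"delta_rot":[0,0,0]}]'
python3 - <<'E'
from h import *
for i in range(3): print(mark("scene",f"pics/s4_{i}.png"),mark("top",f"pics/t4_{i}.png"))
a=cv2.imread("pics/s4_2.png")
cv2.imwrite("pics/v4.png",cv2.resize(a[120:300,160:380],None,fx=3,fy=3))
E
```

```text
time_s: 3.22
ee_pos: [556.3, -51.7, 211.6]
ee_rot: [135.5, 90.0, 166.4]
force: [-0.4, 0.2, 0.5]
gripper_width: 0.4
(3.2667, 40, 103.2, 4.6) (3.3167, 83, 103.5, 14.3)
(3.3667, 42, 106.5, 23.8) (3.4167, 28, 111.7, 31.8)
(3.4667, 0, None) (3.5167, 0, None)
```

View pics/v4.png

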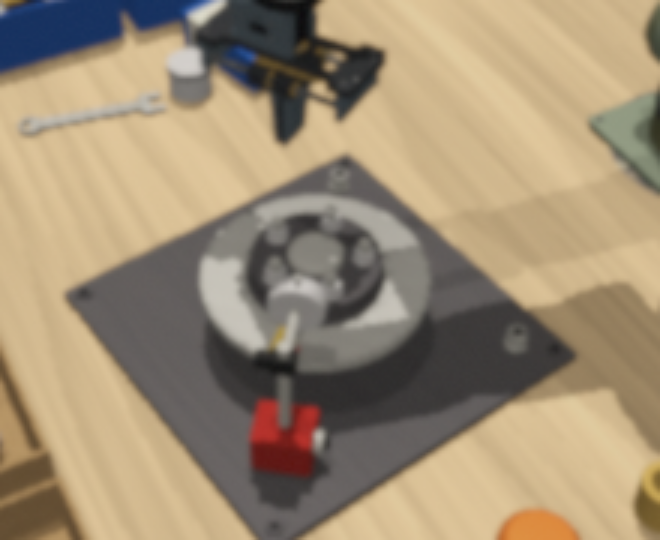

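```bash
python3 -m creep '[{"translation":[0,0,-2.5],"delta_rot":[0,0,0]},{"translation":[0,0,-2.5],"delta_rot":[0,0,0]},{"translation":[0,0,-2.0],"delta_rot":[0,0,0]},{"translation":[0,0,-1.0],"delta_rot":[0,0,0]},{"translation":[0,0,-1.0],"delta_rot":[0,0,0]}]'
for i in 1 ; do python3 -m creep '[{"translation":[0,0,0],"delta_rot":[0,0,0]},{"translation":[0,0,0],"delta_rot":[0,0,0]},{"translation":[0,0,0],"delta_rot":[0,0,0]},{"translation":[0,0,0],"delta_rot":[0,0,0]},{"translation":[0,0,0],"delta_rot":[0,0,0]}]'; done
python3 -m creep '[{"translation":[0,0,0],"delta_rot":[0,0,0]},{"translation":[0,0,0],"delta_rot":[0,0,0]},{"translation":[0,0,0],"delta_rot":[0,0,0]},{"translation":[0,0,0],"delta_rot":[0,0,0]},{"translation":[0,0,0],"delta_rot":[0,0,0]}]'
python3 -m creep '[{"translation":[0,0,0],"delta_rot":[0,0,0]},{"translation":[0,0,0],"delta_rot":[0,0,0]},{"translation":[0,0,0],"delta_rot":[0,0,0]},{"translation":[0,0,0],"delta_rot":[0,0,0]},{"translation":[0,0,0],"delta_rot":[0,0,0]}]'
python3 -m creep '[{"translation":[0,0,0],"delta_rot":[0,0,0]},{"translation":[0,0,0],"delta_rot":[0,0,0]},{"translation":[0,0,0],"delta_rot":[0,0,0]},{"translation":[0,0,0],"delta_rot":[0,0,0]},{"translation":[0,0,0],"delta_rot":[0,0,0]}]'
python3 -m creep '[{"translation":[0,0,0],"delta_rot":[0,0,0]},{"translation":[0,0,0],"delta_rot":[0,0,0]},{"translation":[0,0,0],"delta_rot":[0,0,0]},{"translation":[0,0,0],"delta_rot":[0,0,0]},{"translation":[0,0,0],"delta_rot":[0,0,0]}]'
python3 - <<'E'
from h import *
for i in range(5): print(mark("scene",f"pics/s5_{i}.png"),mark("top",f"pics/t5_{i}.png"))
E
```

```text
time_s: 3.93
ee_pos: [555.9, -50.7, 121.1]
ee_rot: [132.3, 89.9, 163.2]
force: [0.5, 0.8, 0.2]
gripper_width: 0.3
time_s: 4.35
ee_pos: [557.0, -51.5, 123.0]
ee_rot: [-35.2, 89.9, -4.4]
force: [-0.5, -1.1, -0.4]
gripper_width: 0.7
time_s: 4.77
ee_pos: [556.4, -51.5, 122.0]
ee_rot: [75.5, 90.0, 106.2]
force: [-0.3, -0.4, 0.8]
gripper_width: 0.2
time_s: 5.18
ee_pos: [556.4, -51.4, 122.0]
ee_rot: [92.2, 90.0, 122.9]
force: [-1.1, -0.4, -0.1]
gripper_width: 0.1
time_s: 5.6
ee_pos: [556.3, -51.4, 122.0]
ee_rot: [78.4, 90.0, 109.2]
force: [0.1, 0.1, 0.7]
gripper_width: 0.5
time_s: 6.02
ee_pos: [556.4, -51.5, 122.0]
ee_rot: [71.9, 90.0, 102.7]
force: [-0.4, 0.4, 0.2]
gripper_width: 1.1
(6.0667, 3, None) (6.1167, 0, None)
(6.1667, 10, 108.8, -174.3) (6.2167, 0, None)
(6.2667, 21, 102.1, -157.6) (6.3167, 0, None)
(6.3667, 21, 104.4, -139.8) (6.4167, 61, 106.0, -131.4)
(6.4667, 16, 105.0, -122.1) (6.5167, 12, 106.1, -115.0)
```

```bash
python3 -m creep '[{"translation":[0,0,-1.0],"delta_rot":[0,0,0]},{"translation":[0,0,-0.7],"delta_rot":[0,0,0]},{"translation":[0,0,-0.3],"delta_rot":[0,0,0]},{"translation":[0,0,-0.1],"delta_rot":[0,0,0]},{"translation":[0,0,-0.05],"delta_rot":[0,0,0]}]'
python3 - <<'E'
from h import *
for i in range(2): print(mark("scene"),mark("top"),readout.state()['force'].round(1))
E
```

```text
time_s: 6.93
ee_pos: [558.7, -51.8, 101.3]
ee_rot: [-39.2, 89.7, -8.4]
force: [3.4, -1.4, 7.0]
gripper_width: 0.6
(6.9833, 28, 99.7, -44.5) (7.0333, 0, None) [ 2.9 -0.2  6.2]
(7.0833, 29, 98.9, -40.8) (7.1333, 0, None) [0.6 0.5 7.8]
```

```bash
python3 -m creep '[{"translation":[0,0,0.4],"delta_rot":[0,0,0]},{"translation":[0,0,0.8],"delta_rot":[0,0,0]},{"translation":[-1.95,0.55,0],"delta_rot":[0,0,0]},{"translation":[-1.8,0.75,0],"delta_rot":[0,0,0]},{"translation":[-1.4,1.4,0],"delta_rot":[0,0,0]}]'
python3 -m creep '[{"translation":[-1.3,1.5,0],"delta_rot":[0,0,0]},{"translation":[0,0,0],"delta_rot":[0,0,0]}]'
python3 - <<'E'
from h import *
for i in range(3): print(mark("scene",f"pics/s6_{i}.png"),mark("top",f"pics/t6_{i}.png"))
s=readout.state();print(s['ee_pos'],s['force']); e=s['ee_pos'][:2]-[574,42.3];print(np.hypot(*e),np.degrees(np.arctan2(e[1],e[0])))
a=cv2.imread("pics/s6_2.png")
cv2.imwrite("pics/v6.png",cv2.resize(a[120:300,160:380],None,fx=3,fy=3))
E
```

```text
time_s: 7.55
ee_pos: [503.3, -24.9, 112.4]
ee_rot: [155.1, 89.9, -174.1]
force: [0.1, 0.4, -0.2]
gripper_width: 0.8
time_s: 7.72
ee_pos: [488.6, -7.8, 112.3]
ee_rot: [133.6, 89.8, 164.5]
force: [-0.4, 0.5, -0.0]
gripper_width: 0.4
(7.7667, 26, 99.0, -43.8) (7.8167, 114, 98.1, -44.1)
(7.8667, 26, 100.2, -44.4) (7.9167, 112, 97.0, -44.6)
(7.9667, 27, 100.8, -44.9) (8.0167, 109, 98.2, -45.1)
[492.64135698  -9.97185068 112.52630337] [-0.03632426  0.1237667  -0.14913036]
96.70354268695574 -147.2797922376931
```

View pics/v6.png

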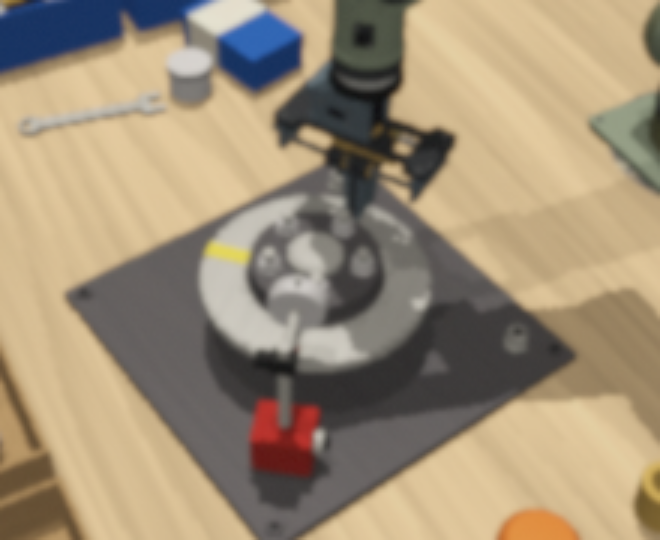

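```bash
python3 -m creep '[{"translation":[0,0,-0.9],"delta_rot":[0,0,0]},{"translation":[0,0,-0.25],"delta_rot":[0,0,0]},{"translation":[0,0,-0.1],"delta_rot":[0,0,0]},{"translation":[0,0,-0.05],"delta_rot":[0,0,0]}]'
python3 - <<'E'
from h import *
for i in range(2): print(mark("scene"),mark("top"))
s=readout.state();print(s['ee_pos'],s['force']); e=s['ee_pos'][:2]-[574,42.3];r=np.hypot(*e);a=np.arctan2(e[1],e[0]);print(r,np.degrees(a))
th=a+np.radians(np.linspace(0,96,21)); print((np.diff(np.c_[np.cos(th),np.sin(th)],axis=0)*r/10).round(2).tolist())
E
```

```text
time_s: 8.35
ee_pos: [492.8, -10.3, 101.2]
ee_rot: [-66.0, 89.9, -35.2]
force: [-4.2, -2.0, 21.0]
gripper_width: 0.6
(8.4, 26, 98.9, -45.6) (8.45, 113, 97.2, -45.7)
(8.5, 26, 98.9, -45.6) (8.55, 113, 97.2, -45.7)
[492.7285523  -10.26979628 101.22734491] [-4.3334805  -1.38995094 16.64405046]
96.79169226552243 -147.1035094728061
[[0.47, -0.66], [0.52, -0.62], [0.57, -0.57], [0.62, -0.52], [0.66, -0.47], [0.7, -0.41], [0.73, -0.35], [0.76, -0.29], [0.78, -0.23], [0.79, -0.16], [0.81, -0.09], [0.81, -0.03], [0.81, 0.04], [0.8, 0.11], [0.79, 0.18], [0.77, 0.24], [0.75, 0.3], [0.72, 0.37], [0.69, 0.43], [0.65, 0.48]]
```

```bash
python3 -m creep '[{"translation":[0.47,-0.66,0],"delta_rot":[0,0,0]},{"translation":[0.52,-0.62,0],"delta_rot":[0,0,0]},{"translation":[0.57,-0.57,0],"delta_rot":[0,0,0]},{"translation":[0.62,-0.52,0],"delta_rot":[0,0,0]},{"translation":[0.66,-0.47,0],"delta_rot":[0,0,0]}]'
python3 -m creep '[{"translation":[0.7,-0.41,0],"delta_rot":[0,0,0]},{"translation":[0.73,-0.35,0],"delta_rot":[0,0,0]},{"translation":[0.76,-0.29,0],"delta_rot":[0,0,0]},{"translation":[0.78,-0.23,0],"delta_rot":[0,0,0]},{"translation":[0.79,-0.16,0],"delta_rot":[0,0,0]}]'
python3 - <<'E'
from h import *
print(mark("scene"),mark("top"))
s=readout.state();print(s['ee_pos'],s['force']); e=s['ee_pos'][:2]-[574,42.3];r=np.hypot(*e);a=np.arctan2(e[1],e[0]);print(r,np.degrees(a))
E
```

```text
time_s: 8.97
ee_pos: [522.4, -38.7, 101.3]
ee_rot: [-39.0, 89.7, -8.3]
force: [-0.9, 0.6, 13.8]
gripper_width: 0.6
time_s: 9.38
ee_pos: [560.1, -53.2, 101.3]
ee_rot: [-43.9, 89.7, -13.1]
force: [-0.0, 0.6, 12.6]
gripper_width: 0.7
(9.4333, 34, 102.4, -0.9) (9.4833, 112, 98.2, 2.0)
[562.39445112 -53.42690258 101.32778185] [ 3.32359002 -0.99661268  9.95553697]
96.42784163343413 -96.91257670933422
```

```bash
python3 -m creep '[{"translation":[0.81,-0.09,0],"delta_rot":[0,0,0]},{"translation":[0.81,-0.03,0],"delta_rot":[0,0,0]},{"translation":[0.81,0.04,0],"delta_rot":[0,0,0]},{"translation":[0.8,0.11,0],"delta_rot":[0,0,0]},{"translation":[0.79,0.18,0],"delta_rot":[0,0,0]}]'
python3 -m creep '[{"translation":[0.77,0.24,0],"delta_rot":[0,0,0]},{"translation":[0.75,0.3,0],"delta_rot":[0,0,0]},{"translation":[0.6,0.3,0],"delta_rot":[0,0,0]},{"translation":[0.4,0.25,0],"delta_rot":[0,0,0]},{"translation":[0,0,0],"delta_rot":[0,0,0]}]'
python3 - <<'E'
from h import *
for i in range(2): print(mark("scene",f"pics/s7_{i}.png"),mark("top",f"pics/t7_{i}.png"))
s=readout.state();print(s['ee_pos'],s['force']); e=s['ee_pos'][:2]-[574,42.3];r=np.hypot(*e);a=np.arctan2(e[1],e[0]);print(r,np.degrees(a))
a=cv2.imread("pics/s7_1.png");b=cv2.imread("pics/t7_1.png")
cv2.imwrite("pics/v7.png",np.hstack([cv2.resize(a[165:285,200:320],(400,400)),cv2.resize(b[100:220,150:270],(400,400))]))
E
```

```text
time_s: 9.9
ee_pos: [600.4, -51.2, 101.3]
ee_rot: [-47.4, 89.7, -16.6]
force: [0.2, -0.8, 11.7]
gripper_width: 0.5
time_s: 10.32
ee_pos: [627.3, -39.5, 101.3]
ee_rot: [-34.1, 89.5, -3.3]
force: [2.5, -0.7, 9.6]
gripper_width: 0.6
(10.3667, 0, None) (10.4167, 20, 80.6, 43.4)
(10.4667, 0, None) (10.5167, 20, 79.9, 42.3)
[625.59282325 -40.21329231 101.28262643] [ 0.82075028 -1.59858002 10.18606359]
97.31527536735173 -57.9836250555732
```

View pics/v7.png

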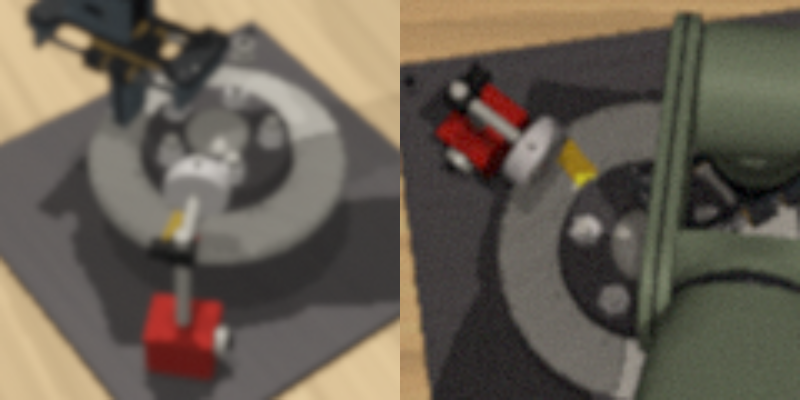

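```bash
cat >> h.py <<'E'
def fine(save=None):
    out=[]
    for n in ("top","scene"):
        p,d=optics.grab_frame(n); X=pts(n,d); e=X[...,:2]-[574,42.3]; r=np.hypot(e[...,0],e[...,1])
        h=cv2.cvtColor(p,cv2.COLOR_RGB2HSV)
        y=(cv2.inRange(h,(18,110,60),(38,255,255))>0)&(r<125)&(r>68)&(X[...,2]>75)&(X[...,2]<98)
        v,u=np.nonzero(y)
        if save: cv2.imwrite(save%n,p[:,:,::-1])
        if len(u):
            P=ray(n,u,v,87)[:,:2]-[574,42.3]; a=np.degrees(np.arctan2(P[:,1],P[:,0])); rr=np.hypot(*P.T)
            for lo in range(70,120,10):
                k=(rr>=lo)&(rr<lo+10)
                if k.sum()>2: out.append((n,lo,int(k.sum()),a[k].mean().round(1),a[k].min().round(1),a[k].max().round(1)))
        # studs
        P=X-[574,42.3,0]; 
    return out
E
python3 - <<'E'
from h import *
for o in fine(): print(*o)
E
```

```text
top 70 15 40.9 34.2 47.8
top 80 29 41.4 34.7 47.7
top 90 27 41.0 35.5 46.2
top 100 21 40.1 35.4 46.1
scene 80 4 36.0 34.5 37.5
scene 90 8 37.6 35.2 39.5
scene 100 7 37.0 35.3 39.1
```

```bash
python3 -m creep '[{"translation":[0.37,0.25,0],"delta_rot":[0,0,0]},{"translation":[0.39,0.29,0],"delta_rot":[0,0,0]},{"translation":[0.4,0.32,0],"delta_rot":[0,0,0]},{"translation":[0.35,0.3,0],"delta_rot":[0,0,0]},{"translation":[0,0,0],"delta_rot":[0,0,0]}]'
python3 - <<'E'
from h import *
for o in fine("pics/8%s.png"): print(*o)
s=readout.state();print(s['ee_pos'],s['force']); e=s['ee_pos'][:2]-[574,42.3];r=np.hypot(*e);a=np.arctan2(e[1],e[0]);print(r,np.degrees(a))
a=cv2.imread("pics/8scene.png");b=cv2.imread("pics/8top.png")
cv2.imwrite("pics/v8.png",np.hstack([cv2.resize(a[165:285,200:320],(400,400)),cv2.resize(b[100:220,150:270],(400,400))]))
E
```

```text
time_s: 11.03
ee_pos: [641.9, -27.5, 101.3]
ee_rot: [-27.6, 89.6, 3.2]
force: [1.9, 0.7, 8.9]
gripper_width: 0.2
top 70 13 54.0 47.8 60.3
top 80 30 53.3 46.4 59.8
top 90 28 53.3 47.4 59.2
top 100 13 53.9 48.2 59.0
scene 80 6 53.9 51.7 56.0
scene 90 9 54.7 52.6 56.7
scene 100 8 55.3 52.4 57.3
scene 110 9 54.6 52.8 56.2
[640.93464663 -28.14441155 101.30297451] [ 0.87619112 -1.14307795 10.7651372 ]
97.17336074131389 -46.46347620425369
```

View pics/v8.png

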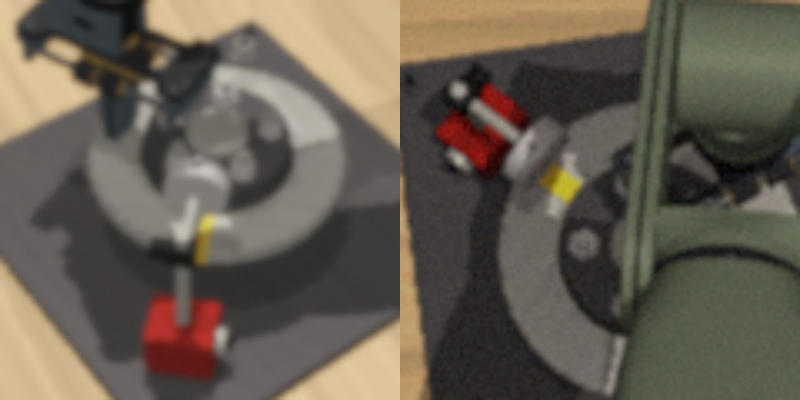

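```bash
python3 -m creep '[{"translation":[0,0,0],"delta_rot":[0,0,0]},{"translation":[0,0,0.05],"delta_rot":[0,0,0]},{"translation":[0,0,0.05],"delta_rot":[0,0,0]},{"translation":[0,0,0.03],"delta_rot":[0,0,0]},{"translation":[0,0,0.03],"delta_rot":[0,0,0]}]'
python3 -m creep '[{"translation":[0,0,0.03],"delta_rot":[0,0,0]},{"translation":[0,0,0.04],"delta_rot":[0,0,0]},{"translation":[0,0,0.2],"delta_rot":[0,0,0]},{"translation":[0,0,1.0],"delta_rot":[0,0,0]},{"translation":[0,-0.5,2.5],"delta_rot":[0,0,0]}]'
python3 -m creep '[{"translation":[-0.5,-1,3.5],"delta_rot":[0,0,0]},{"translation":[-0.5,-1,3.5],"delta_rot":[0,0,0]},{"translation":[-1,-3,1],"delta_rot":[0,0,0]},{"translation":[-1,-3,0],"delta_rot":[0,0,0]},{"translation":[-1,-3,0],"delta_rot":[0,0,0]}]'
python3 - <<'E'
from h import *
for i in range(2):
  print(readout.state()['time_s'])
  for o in fine("pics/9%s.png"): print(*o)
E
```

```text
time_s: 11.55
ee_pos: [639.1, -28.2, 101.3]
ee_rot: [-47.7, 89.9, -17.0]
force: [1.3, -0.3, 5.2]
gripper_width: 0.4
time_s: 11.97
ee_pos: [635.3, -31.6, 135.4]
ee_rot: [140.4, 89.4, 171.3]
force: [0.8, -0.5, -0.1]
gripper_width: 0.1
time_s: 12.38
ee_pos: [598.1, -143.2, 220.5]
ee_rot: [-35.6, 89.9, -4.7]
force: [0.4, -0.6, 0.4]
gripper_width: 0.6
12.3833
top 70 14 51.6 45.0 57.6
top 80 29 50.8 45.0 57.5
top 90 28 51.2 45.1 56.9
top 100 11 51.2 46.1 55.7
scene 80 4 52.9 51.7 54.1
scene 90 7 53.5 51.7 55.0
scene 100 4 53.0 52.1 54.0
scene 110 6 53.8 52.8 54.8
12.4833
top 70 14 51.6 45.0 57.6
top 80 29 50.8 45.0 57.5
top 90 28 51.2 45.1 56.9
top 100 11 51.2 46.1 55.7
scene 80 4 52.9 51.7 54.1
scene 90 7 53.5 51.7 55.0
scene 100 4 53.0 52.1 54.0
scene 110 6 53.8 52.8 54.8
```

```bash
python3 -m creep '[{"translation":[-2,-3,0],"delta_rot":[0,0,0]},{"translation":[-2,-3,0],"delta_rot":[0,0,0]},{"translation":[-2,-2,0],"delta_rot":[0,0,0]},{"translation":[0,0,0],"delta_rot":[0,0,0]},{"translation":[0,0,0],"delta_rot":[0,0,0]}]'
python3 -m creep '[{"translation":[0,0,0],"delta_rot":[0,0,0]},{"translation":[0,0,0],"delta_rot":[0,0,0]},{"translation":[0,0,0],"delta_rot":[0,0,0]},{"translation":[0,0,0],"delta_rot":[0,0,0]},{"translation":[0,0,0],"delta_rot":[0,0,0]}]'
python3 - <<'E'
from h import *
for o in fine("pics/10%s.png"): print(*o)
print(readout.state()['qvel'].round(2))
a=cv2.imread("pics/10scene.png");b=cv2.imread("pics/10top.png");b0=cv2.imread("pics/top0.png")
cv2.imwrite("pics/v10.png",np.hstack([cv2.resize(a[165:285,200:320],(400,400)),cv2.resize(b[90:260,80:320],(400,283)).repeat(1,0) if 0 else cv2.resize(b[90:330,60:300],(400,400))]))
E
```

```text
time_s: 13.0
ee_pos: [538.1, -222.2, 218.8]
ee_rot: [66.0, 89.9, 96.7]
force: [-0.0, 0.0, 0.4]
gripper_width: 0.5
time_s: 13.42
ee_pos: [538.8, -222.0, 218.7]
ee_rot: [95.3, 90.0, 126.1]
force: [0.1, 0.2, -0.4]
gripper_width: 0.3
top 70 14 51.6 45.0 57.6
top 80 28 50.6 45.0 57.0
top 90 28 51.2 45.1 56.9
top 100 11 51.2 46.1 55.7
scene 80 4 52.9 51.7 54.1
scene 90 7 53.5 51.7 55.0
scene 100 4 53.0 52.1 54.0
scene 110 6 53.8 52.8 54.8
[-0.24 -0.11  0.02 -0.   -0.09 -0.03]
```

View pics/v10.png

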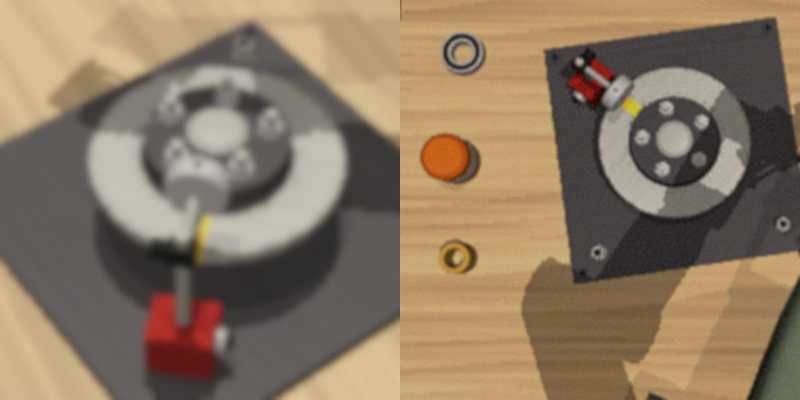

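The mark sits in line with the gauge, its stripe running straight out under the dial. The disc is at rest and the hand is clear.

```bash
python3 -c "
from workcell import env; print(env.job_done())"
```

```text
the job is handed in; nothing more can be done
None
```

I flicked the disc by a wheel stud and let it run untouched for about 3.7 s. I then braked it with the closed fingertips on the ring, eased it round under the finger in one long stroke and a short correction, and took the hand away. No verdict came back when I handed it in.

- **Spin:** the disc turned at about 3.35 rad/s after the flick and still at about 3.1 rad/s just before I braked it.
- **Forces:** the largest readings I saw were about 15 N during the flick and 21 N on the ring. These were taken only between moves, so short peaks could have been higher.
- **Final position:** the last top view put the mark at about 51.2° against the gauge at about 52.3°, roughly 2 mm off with 12 mm allowed. The scene camera sees only part of the stripe because the gauge hides it, and it read about 53.3°, roughly 2 mm off the other way.
- **At rest:** readings taken about a second apart agreed within 0.2°.
- **Other parts:** the last picture shows both nuts, the filter, bearing and bush in their places. The box, piston and spanner were outside that picture, and I did not check them; the arm did not go near them.
- **Went wrong on the way:** when I first lifted the finger the disc drifted back a few degrees. I took up that drift in the easing stroke and released more slowly the last time, which moved the disc only about 2°.

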